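# Open the reed box with the voicing knife and park the knife on its sloped rest

## Task

Take the flat-bladed knife from the bench and, with its blade under the front edge of the wooden reed box's lid, lever the lid up until it stands open on its own at least halfway to upright; only the knife may touch the lid. Then lay the knife in its sloped rest, handle up in the fork of the high post and the blade's tip down in the trough at the stop, setting it down rather than letting it drop. Leave the tin, the tape ring and the wooden bars where they are.

Things in the scene. Friction and masses are not known exactly. Their poses are not given: they have to be found in the camera images.
- knife: Flat-bladed knife, 205 mm long, loose, 0.1-0.15 kg. Straight pale wooden handle 100 long, 18 wide, 22 mm high with a brass collar; thin steel blade 105 long, 14 wide (last 13 mm: 10 wide), 3 mm thick, level at half the handle's height. Origin on the underside below the balance point, 70 mm from the butt, 30 mm behind the blade's start; x to the blade's tip, z up as it lies.
- knife_grip (a point): Point on the knife's long axis at its balance point, 11 mm above the body origin: a good place to grip, across the handle's 18 mm width. Same axes as the knife.
- knife_tip (a point): Middle of the blade's tip end, on the knife's long axis, 135 mm ahead of knife_grip.
- box: Plywood reed box fixed to the bench, 120 mm deep (x), 160 mm wide (y), 90 mm high to the rim, walls 6 mm, with a hinged lid on top. Origin at the centre of its underside; x points from the front to the hinge side, z up.
- lid (a joint): Opening angle of the box's lid in rad: 0 shut, 1.57 upright, at most 1.7. A stiff hinge: the lid stays at whatever angle it is left; about 1.5 N at its front edge moves it. It may start slightly ajar.
- lid_lip (a point): Middle of the lid's front edge, on its underside. The lid is a plain board, 128 mm from hinge to front edge, 164 mm wide, 6 mm thick, overhanging the front wall by 8 mm. When shut its underside is 90 mm above the bench.
- lid_hinge (a point): Point on the hinge axis (parallel to the box's y) at mid width, at the box's far rim, 60 mm behind the box's centre, 90 mm above the bench, level with the lid's underside.
- rest: Dark wooden knife rest fixed to the bench: a base board 200 mm long, 60 mm wide, 12 mm high, with a high post and a low post that carry the sloped cradle. Origin on the bench below the low end of the cradle; x points horizontally downhill, from the high post to the low post; z up.
- cradle: Sloped part of the rest, 30 degrees from level: fork on the high post, trough and stop on the low post. Origin: middle of the trough floor's low end, 45 mm straight above the rest's origin; x downhill along the slope, z square to it. Knife seated: knife_tip at x 0, y 0, z 1.5 mm, knife_grip at x -135 mm, knife x along cradle x. Trough x -30 to 0 mm, floor z 0, walls 7 mm high, 24 mm apart.
- tin: Low round steel tin, 84 mm diameter, 30 mm high, filled with white chalk; bystander. Origin at the centre of its underside.
- tape: Roll of tape lying flat, amber ring 86 mm outside, 68 mm inside, 24 mm high; bystander. Origin at the centre of its underside.
- bars: Two wooden bars glued one on the other, 150 mm long, 28 mm wide, 38 mm high; bystander. Origin at the centre of its underside, x along the bars.
- notch (a point): Middle of the floor of a notch in the box's front wall, on the wall's outer face, 76 mm above the bench: 50 mm wide, 14 mm deep from the rim, open to the front, so a blade can go in under the lid. Axes as the box.
- stop (a point): Foot of the stop's face at the trough's low end (cradle x = 1 mm): a plate 14 mm high square to the slope, which the blade's tip meets. Axes as the cradle.
- fork (a point): Middle of the fork's floor, which carries the rear of the handle, 186 mm up the slope from the cradle's origin and 9.5 mm below the line of the trough floor, square to the slope; 12 mm long along the slope; its two prongs stand 12 mm above its floor, 28 mm apart. Axes as the cradle.
Things that resemble listed ones, but are neither listed nor needed, are in the scene too. Of the things like the knife, leave any that is red; of the rest the larger one is meant.

How it is judged:
By the outcome, as a careful person would: the job done as asked, in the order asked, and still so for the second after the job is handed in, with the robot touching nothing.
It also fails if it takes over 46 s, if anything falls off the work surface, if the arm or the gripper's body presses on something with over 40 N, if the wrist force passes 120 N, or if a joint passes its speed limit or range.

## Robot

A 6-joint arm with a two-finger parallel gripper is mounted at the origin on the work surface. World frame = base frame: x ahead of the robot, y to its left, z up, the work surface at z = 0. Lengths are in m, angles in rad, forces in N, time in s.
With the tool pointing down it reaches from about 0.325 to 0.75 m from the base axis. Payload 7.6 kg.
Tool frame: the origin (TCP) lies on the front face of the gripper's body, between the roots of the fingers; the fingertips stand 73 mm ahead of it and the grasp point (between the pads) lies 54 mm ahead of it; z points along the fingers, y is the line along which they close (so a half turn about z gives the same grasp; the last joint's range is limited). The gripper opens to 85 mm and grips with 20 to 120 N. Pads are 22 mm wide; open, the fingers measure 114 mm over their backs; the gripper's body (76 mm by 85 mm) begins 54 mm behind the grasp point. The pads swing forward as they close: fully open they stand 13 mm farther back than shut.
Start: joints at [-0.07, 0.052, 1.401, -0, 1.689, -0.07], TCP at [0.525, 0, 0.304] pointing down, gripper open.
Joint ranges: [-2.9, 2.9], [-0.91, 2.17], [0.12, 2.37], [-1.06, 4.2], [0.26, 2.73], [-2.93, 2.93]. Speed limits (rad/s): [2.57, 2.57, 3.01, 3.14, 3.14, 3.14].

## Interface

Orientations are given as a unit quaternion [w, x, y, z].
In Python, from bench import * gives the robot as it stands.
- The arm moves only by the shell command python3 -m pendant 'ROWS'. ROWS is a JSON object of lists of equal length, an entry for each row: "jaw": the opening, from 0 (shut) to 1 (fully open); "slide": the shift along the tool's x, y, z in mm, a list of three; "angular": the turn, a rotation vector about the tool's x, y, z in rad, a list of three. In form: {"jaw": [jaw, ...], "slide": [[dx, dy, dz], ...], "angular": [[ax, ay, az], ...]}. A call has exactly 10 rows; each row shifts and turns the commanded pose from where the row before left it, along the tool's axes as they then stand; what a row does not reach is not made up. A row lasts 1/8 s, in which the tool goes at most 62.5 mm and 10.7 degrees, less where a joint would pass 70% of its speed; a pose out of reach is approached as far as the arm can. A call is refused whole if a number of a shift passes 62.5 or a number of a turn 0.188, either way. A call with a gripper value outside its range is refused whole. The fingers move at their own pace and stop on an object; the grip force is fixed at half the most. Time passes only in rows, so rows that do not move let the fingers close, or fill a call up. It gives the time, the measured TCP pose, the force, the opening and the grip force at its end, in the units of the state.
- get_obs(): the state, without advancing time (a new reading comes with each control period).
- capture(name): name is "scene" or "side" or "wrist"; returns a dict with "image" (420x560x3 uint8, red, green, blue), "intrinsics" (3x3 intrinsics, pixels), "rvec" (rotation vector, rad) and "tvec" (3), from world to camera coordinates, as OpenCV has them. Camera axes: x right, y down, z forward; pixel columns grow to the right and rows downward; lengths in m; the calibration is good to about 2 mm. A picture is of the moment at which its call begins. There is no depth.
- finish_job(): hands the job in; it is judged then, once.
The state is a dict: "clock": time; "joints": joint angles; "joint_vel": joint speeds; "joint_efforts": joint torques, N m; "ee_pos": TCP position; "tool_rot": TCP orientation; "ft_force": force on the tool from outside, world axes, zero at the start; "ft_torque": the same for the moment, N m; "grip_width": finger opening in m; "grasp_force": force on a finger pad.
Only numpy, scipy, OpenCV 4.12 (cv2) and the standard library are available. Lean on these libraries where they do the work, as an engineer would, in place of code of your own. Each camera call takes 0.05 s, during which the arm holds its last target. There are 200 camera calls.

## Working session

There is one attempt and no reset: what is moved stays moved. The work goes in short steps, Python scripts to look and compute and a shell command to move; the robot and the scene stay as the last step left them, time stands still between calls to the robot, and variables do not carry over. Pictures are saved under pics/ and viewed, at most 10 in all, crops included, and the job is handed in when it is done.

```bash
mkdir -p pics; ls; python3 - <<'E'
from bench import *
import cv2,pickle
o=get_obs();print({k:o[k] for k in('clock','ee_pos','tool_rot','grip_width')})
for n in('scene','side','wrist'):
    c=capture(n);pickle.dump(c,open(n+'.pkl','wb'));cv2.imwrite(f'pics/{n}0.png',c['image'][:,:,::-1])
    import numpy as np
    R=cv2.Rodrigues(np.array(c['rvec']))[0];print(n,(-R.T@np.array(c['tvec']).ravel()).round(3),R[2].round(2),c['intrinsics'][0][0])
E
```

```text
pics
{'clock': 0.0, 'ee_pos': array([5.24811793e-01, 4.24084501e-05, 3.03035211e-01]), 'tool_rot': array([-6.33525795e-04,  7.07106403e-01,  7.07106684e-01, -5.20209789e-04]), 'grip_width': 0.08544935276647984}
scene [1.226 0.436 1.339] [-0.48 -0.24 -0.84] 495.4775488888099
side [ 0.403 -0.57   0.835] [ 0.14  0.68 -0.72] 441.7440052993076
wrist [0.525 0.082 0.373] [-0.   -0.32 -0.95] 343.71034960308293
```

View pics/scene0.png

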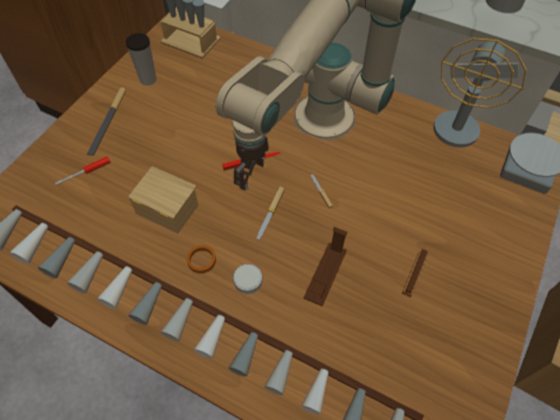

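View pics/side0.png

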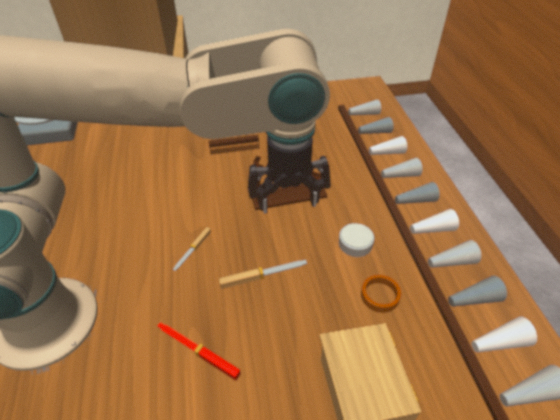

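Scene view: knife-like things are at (270,212) pale handle with collar, (321,190) smaller pale, (250,160) red, (85,170) red, and (107,120) a large dark-bladed knife. The box is at (163,198), rest (327,268), tape (201,258), tin (247,278) and bars (415,272). I'll measure the candidates' sizes next.

```bash
cat > h.py <<'E'
import numpy as np,cv2,pickle
from scipy.spatial.transform import Rotation as Ro
class Cam:
    def __init__(s,c):
        s.c=c;s.im=c['image'];s.K=np.array(c['intrinsics']);s.rv=np.array(c['rvec'],float).ravel();s.t=np.array(c['tvec'],float).ravel()
        s.R=cv2.Rodrigues(s.rv)[0];s.o=-s.R.T@s.t
    def ray(s,p): return s.R.T@np.linalg.inv(s.K)@np.array([p[0],p[1],1.])
    def at(s,p,z):
        d=s.ray(p);return s.o+d*(z-s.o[2])/d[2]
    def px(s,P): return cv2.projectPoints(np.atleast_2d(np.array(P,float)),s.rv,s.t,s.K,None)[0].reshape(-1,2)
def load(n): return Cam(pickle.load(open(n+'.pkl','rb')))
def tri(ca,pa,cb,pb):
    A=[];b=[]
    M=np.zeros((3,3));v=np.zeros(3);e=[]
    for c,p in((ca,pa),(cb,pb)):
        d=c.ray(p);d/=np.linalg.norm(d);Q=np.eye(3)-np.outer(d,d);M+=Q;v+=Q@c.o
    X=np.linalg.solve(M,v);return X,[np.hypot(*(c.px(X)[0]-p)) for c,p in((ca,pa),(cb,pb))]
E
python3 - <<'E'
from h import *
s=load('scene');d=load('side')
for n,a,b,z in [('knife',(282,188),(259,237),.011),('small',(312,176),(330,206),.008),('red1',(280,153),(223,166),.011),('red2',(109,160),(56,183),.011),('big',(121,90),(91,152),.011)]:
    A,B=s.at(a,z),s.at(b,z);print(n,A.round(3),B.round(3),np.linalg.norm(A-B).round(3))
A,B=d.at((221,282),.011),d.at((307,263),.011);print('side knife',A.round(3),B.round(3))
for n,c,crop in(('a',s,(130,310,120,310)),('b',s,(220,310,290,440)),('c',d,(215,420,140,420))):
    y0,y1,x0,x1=crop;k=4 if n!='c' else 2.8
    cv2.imwrite(f'pics/crop_{n}.png',cv2.resize(c.im[y0:y1,x0:x1,::-1],None,fx=k,fy=k,interpolation=2)[:600,:800])
E
```

```text
knife [0.37  0.021 0.011] [0.569 0.044 0.011] 0.2
small [0.277 0.087 0.008] [0.359 0.19  0.008] 0.132
red1 [ 0.242 -0.053  0.011] [ 0.383 -0.197  0.011] 0.202
red2 [ 0.543 -0.551  0.011] [ 0.702 -0.644  0.011] 0.184
big [ 0.253 -0.721  0.011] [ 0.544 -0.627  0.011] 0.306
side knife [0.375 0.02  0.011] [0.577 0.035 0.011]
```

View pics/wrist0.png

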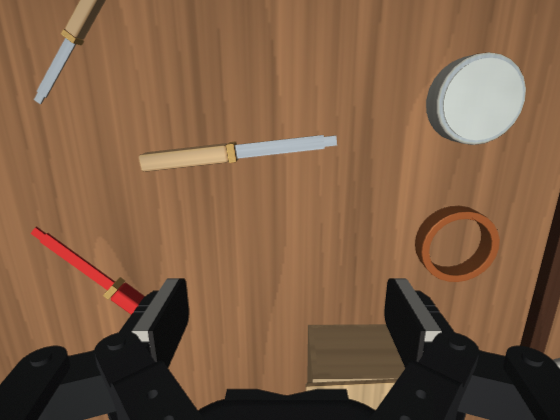

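View pics/crop_a.png

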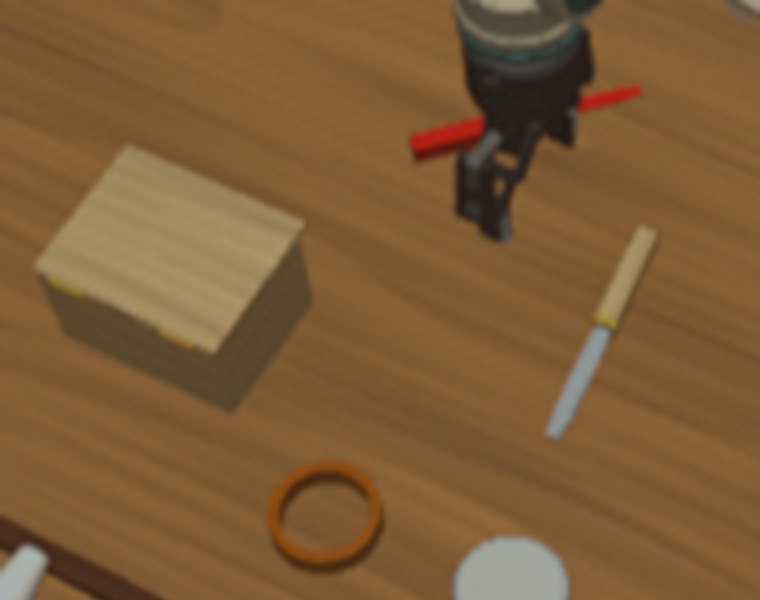

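View pics/crop_b.png

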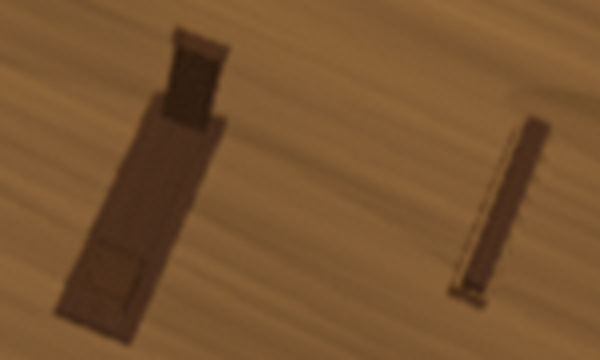

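View pics/crop_c.png

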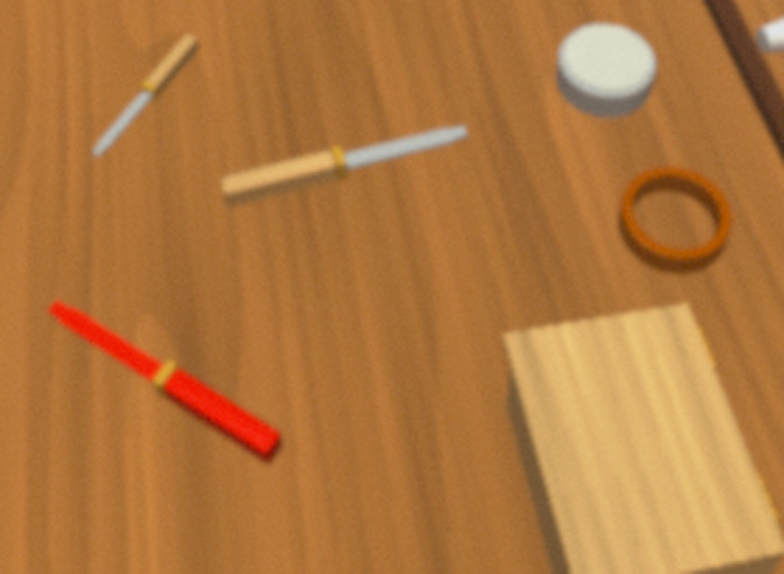

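These views, plus the sizes, settle the choice. The knife at scene (270,212), wrist (140,163)–(336,141), measures about 0.20 m, with a pale handle and a collar. The small one is 0.13 m, two are red, and the dark 0.31 m one is far off. The brass hinges are on the box's +x side, so its front faces the robot. The rest's high post is at scene (338,238), downhill towards about +x.

```bash
cat > m.py <<'E'
from h import *
s=load('scene');d=load('side');w=load('wrist')
# knife by wrist mask
im=w.im.astype(int);r,g,b=im[...,0],im[...,1],im[...,2]
hsv=cv2.cvtColor(w.im,cv2.COLOR_RGB2HSV)
roi=np.zeros(r.shape,bool);roi[120:185,125:350]=1
steel=roi&(b>r-5)&(b>110)
print('steel',steel.sum())
hand=roi&(r>185)&(g>140)&~steel
print('hand',hand.sum())
def pts(m,z):
    n,l,st,_=cv2.connectedComponentsWithStats(m.astype(np.uint8));k=1+np.argmax(st[1:,4]);v,u=np.nonzero(l==k)
    print('bbox',st[k]);return np.array([w.at(p,z) for p in zip(u,v)])[:,:2]
S=pts(steel,.0125);H=pts(hand,.022)
for nm,P in(('S',S),('H',H)):
    c,sz,a=cv2.minAreaRect((P*1000).astype(np.float32));print(nm,np.round(c,1),np.round(sz,1),round(a,1))
    dv=cv2.fitLine((P*1000).astype(np.float32),2,0,.01,.01).ravel();print(' line',dv.round(3))
    t=(P*1000-dv[2:])@dv[:2];print(' ends',(dv[2:]+dv[:2]*t.min()).round(1),(dv[2:]+dv[:2]*t.max()).round(1))
# lid corners
for n,a,b in(('B',(195.75,186),(321,334.6)),('C',(173.75,218),(385.4,324)),('D',(129.5,197),(415,413))):
    X,e=tri(s,a,d,b);print(n,X.round(4),np.round(e,1),'planez.096',s.at(a,.096).round(3),d.at(b,.096).round(3))
print('A',s.at((152.5,166.5),.096).round(3))
for n,p,z in(('rb1',(157,93),.012),('rb2',(225,120),.012),('rb3',(132,343),.012),('rb4',(57,313),.012)):
    print(n,s.at((290+p[0]/4,220+p[1]/4),z).round(3))
E
python3 m.py
```

```text
steel 1288
hand 1359
bbox [ 235  135  102   23 1288]
bbox [ 140  144   95   26 1359]
S [524.3  35.1] [104.5  13.6] 6.4
 line [9.94000e-01 1.12000e-01 5.22752e+02 3.49490e+01]
 ends [472.4  29.3] [576.3  41. ]
H [423.3  22.7] [97.1 17.9] 7.7
 line [9.9300e-01 1.2100e-01 4.2509e+02 2.3957e+01]
 ends [375.   17.8] [471.3  29.6]
B [ 0.5452 -0.1909  0.0962] [0.6 1.1] planez.096 [ 0.543 -0.19   0.096] [ 0.547 -0.192  0.096]
C [ 0.6708 -0.189   0.089 ] [0.8 1.3] planez.096 [ 0.672 -0.184  0.096] [ 0.67  -0.194  0.096]
D [ 0.6661 -0.352   0.0832] [0.2 0.4] planez.096 [ 0.672 -0.344  0.096] [ 0.661 -0.355  0.096]
A [ 0.544 -0.351  0.096]
rb1 [0.488 0.245 0.012]
rb2 [0.485 0.301 0.012]
rb3 [0.682 0.314 0.012]
rb4 [0.686 0.256 0.012]
```

```bash
python3 -m pendant '{"jaw":[0.45,0.45,0.45,0.45,0.45,0.45,0.45,0.45,0.45,0.45],"slide":[[13,-41,0],[12.5,-41.5,0],[0,0,25],[0,0,25],[0,0,25],[0,0,25],[0,0,25],[0,0,25],[0,0,25],[0,0,25]],"angular":[[0,0,0],[0,0,0],[0,0,0.182],[0,0,0.182],[0,0,0.182],[0,0,0.182],[0,0,0.182],[0,0,0.182],[0,0,0.182],[0,0,0.182]]}'
python3 - <<'E'
from bench import *
from h import *
o=get_obs();print(o['clock'],o['ee_pos'],Ro.from_quat(np.roll(o['tool_rot'],-1)).as_matrix().round(3),o['grip_width'])
for n in('side','wrist','scene'):
    pickle.dump(capture(n),open(n+'1.pkl','wb'))
d=load('side1');W=load('wrist1');P=o['ee_pos'];print('tcp px',d.px(P),d.px(P-[0,0,.073]))
a=cv2.resize(d.im[130:330,150:350,::-1],(400,400),interpolation=2)
b=cv2.resize(d.im[100:250,220:420,::-1],(400,300),interpolation=2)
m=np.zeros((600,800,3),np.uint8);m[:400,:400]=a;m[:300,400:]=cv2.resize(W.im[:,:,::-1],(400,300));m[300:,400:]=b
cv2.imwrite('pics/m1.png',m)
E
```

```text
clock: 1.4
ee_pos: [0.4423, 0.0255, 0.1029]
tool_rot: [-0.0, 0.999, 0.054, -0.0]
ft_force: [-0.4, 0.2, 0.3]
grip_width: 0.0386
grasp_force: 0.0
1.4 [0.442332   0.02551949 0.10294561] [[ 0.994  0.109 -0.   ]
 [ 0.109 -0.994  0.   ]
 [-0.    -0.    -1.   ]] 0.03863198510951498
tcp px [[247.95546113 249.6390957 ]] [[249.81708867 270.20312441]]
```

View pics/m1.png

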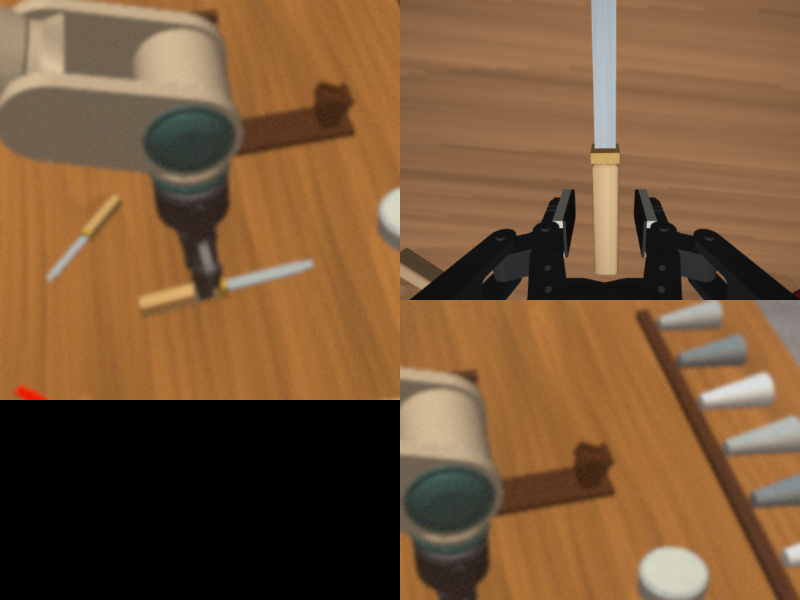

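```bash
python3 - <<'E'
from h import *
d=load('side1');P=np.array([.4423,.0255,.1029])
for L in(.06,.066,.073,.08,.086):
  print(L,[d.px(P+[dx,dy,-L])[0].round(1) for dx in(-.011,.011) for dy in(-.019,-.03)])
g=d.im[255:290,240:266].astype(int).sum(2)
for r in range(262,290):print(r,d.im[r,240:266].astype(int).sum(1)//3)
E
```

```text
0.06 [array([245.7, 274.4]), array([246.4, 278.5]), array([255.7, 272.8]), array([256.4, 276.9])]
0.066 [array([245.9, 276. ]), array([246.5, 280.1]), array([255.8, 274.4]), array([256.5, 278.5])]
0.073 [array([246.1, 277.9]), array([246.7, 281.9]), array([255.9, 276.3]), array([256.7, 280.3])]
0.08 [array([246.3, 279.7]), array([246.9, 283.8]), array([256.1, 278.1]), array([256.8, 282.2])]
0.086 [array([246.4, 281.3]), array([247.1, 285.3]), array([256.2, 279.7]), array([256.9, 283.7])]
262 [102  97  83  60  44  44  47  47  54  57  64  87 102 112 117 109  97  78
  65  72  83  92 103 106 102 102]
263 [104  98  88  69  53  48  51  51  57  60  66  78  96 109 113 107  97  86
  66  64  76  87 100 103 102 102]
264 [104 102  92  79  68  61  53  51  57  60  64  78  92 105 107 109  96  80
  65  57  68  87  99 105 103 103]
265 [106 102 100  88  78  70  57  52  52  57  60  67  84  96  97  94  88  70
  54  55  63  85  97 104 103 103]
266 [106 103 100  92  87  73  55  48  49  49  57  59  69  77  81  76  70  60
  50  49  60  84  97 107 109 105]
267 [103 104 100  93  90  77  60  48  42  48  46  49
[... 1800 characters left out ...]

  99 105 105 104 107 108 110 110]
284 [ 95  98  99 103 103 101  97  97  93  96 102 109 106 103 102 104 105 101
 101 101 103 103 108 109 108 106]
285 [ 99  96 101 102 104 103  99  95  96  97 101 106 106 106 101 100 104 105
 101  98 103 104 108 109 107 109]
286 [102 100 101 103 106 101 101  95  95  96 102 105 110 104 100 100 101  99
 100 103 103 105 109 112 108 107]
287 [101  99 101 103 104 103 102  95  94  94 100 102 106 106 101 101 102 101
 101 102 102 103 110 106 108 107]
288 [101  98 101 105 104 105 100  97  95  92 102 106 108 108 102 102 102 100
 102 100 102 107 105 110 110 110]
289 [102 103 100 102 105 105 103  99  95  95 102 105 104 110 102 102 103 101
  99 101 102 105 101 106 109 111]
```

```bash
python3 -m pendant '{"jaw":[0.45,0.45,0.45,0.45,0,0,0,0,0,0],"slide":[[0,0,12],[0,0,12],[0,0,4],[0,0,0],[0,0,0],[0,0,0],[0,0,0],[0,0,0],[0,0,0],[0,0,0]],"angular":[[0,0,0],[0,0,0],[0,0,0],[0,0,0],[0,0,0],[0,0,0],[0,0,0],[0,0,0],[0,0,0],[0,0,0]]}'
```

```text
clock: 2.8
ee_pos: [0.4429, 0.0255, 0.0765]
tool_rot: [0.0, 0.998, 0.057, 0.001]
ft_force: [-0.4, -0.2, 5.5]
grip_width: 0.0166
grasp_force: 60.9
```

```bash
python3 -m pendant '{"jaw":[0,0,0,0,0,0,0,0,0,0],"slide":[[0,0,-40],[-48,19,-40],[0,46,-33.5],[0,46,0],[0,46,0],[0,46,0],[0,46,0],[0,46,0],[0,0,0],[0,0,0]],"angular":[[0,0,0.114],[0,0,0],[0,0,0],[0,0,0],[0,0,0],[0,0,0],[0,0,0],[0,0,0],[0,0,0],[0,0,0]]}'
cat > snap.py <<'E'
import sys
from bench import *
from h import *
t=sys.argv[1]
o=get_obs();R=Ro.from_quat(np.roll(o['tool_rot'],-1)).as_matrix();print(o['clock'],o['ee_pos'].round(4),R.round(3).tolist(),o['ft_force'].round(1))
for n in('side','wrist','scene'):
    c=capture(n);pickle.dump(c,open(n+t+'.pkl','wb'))
L=.0655;K=o['ee_pos']+R@[0,0,L];T=K+R@[.135,0,0];print('grip',K.round(4),'tip',T.round(4))
for n in('side','wrist','scene'):print(n,'tip px',load(n+t).px(T).round(1))
E
python3 snap.py 2; python3 - <<'E'
from h import *
W=load('wrist2');d=load('side2');s=load('scene2')
m=np.zeros((600,800,3),np.uint8)
m[:420,:560]=W.im[:,:,::-1]
m[420:,:240]=cv2.resize(d.im[300:390,270:390,::-1],(240,180))
m[:300,560:]=cv2.resize(s.im[130:280,120:240,::-1],(240,300),interpolation=2)
m[300:600,560:]=cv2.resize(d.im[270:420,310:430,::-1],(240,300),interpolation=2)
m[420:,240:560]=cv2.resize(s.im[220:310,290:450,::-1],(320,180),interpolation=2)
cv2.imwrite('pics/m2.png',m)
E
```

```text
clock: 4.05
ee_pos: [0.3965, -0.2682, 0.187]
tool_rot: [-0.001, 1.0, 0.0, -0.001]
ft_force: [-0.8, 1.0, -0.4]
grip_width: 0.0169
grasp_force: 60.1
4.05 [ 0.3965 -0.2682  0.187 ] [[1.0, 0.001, -0.001], [0.001, -1.0, 0.001], [-0.001, -0.001, -1.0]] [-0.8  1.  -0.4]
grip [ 0.3965 -0.2681  0.1215] tip [ 0.5315 -0.268   0.1213]
side tip px [[324.4 369.7]]
wrist tip px [[288.9 -74.8]]
scene tip px [[175.4 168.7]]
```

View pics/m2.png

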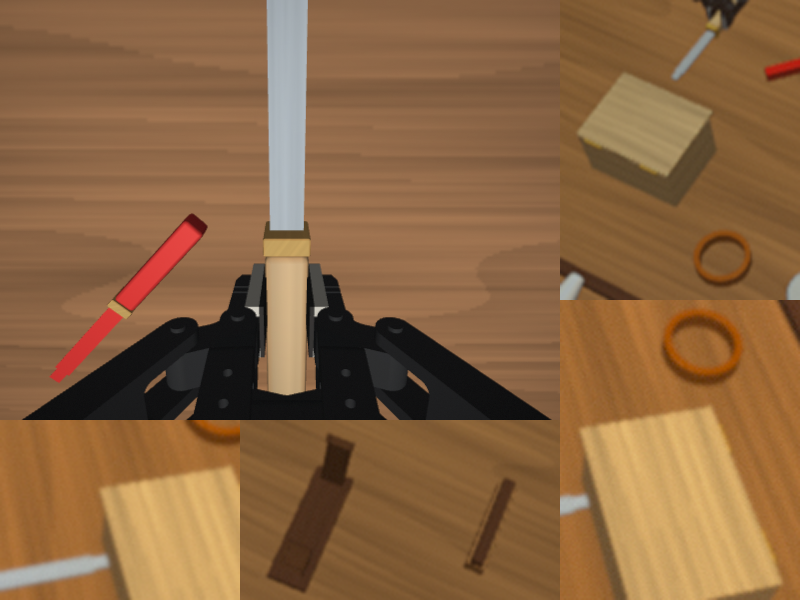

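```bash
python3 - <<'E'
from h import *
d=load('side2');s=load('scene2')
def tip(c,p,right):
    u0,v0=int(p[0]),int(p[1]);b=c.im.astype(int);m=(b[...,2]>b[...,0]-8)&(b[...,2]>105)
    k=np.zeros_like(m);k[v0-30:v0+14,u0-30:u0+30]=1;m&=k
    v,u=np.nonzero(m);i=np.argsort(u if right else -v)[-8:] if right else np.argsort(v)[-6:]
    print(m.sum(),u[i],v[i]);return np.array([u[i].mean()+.5,v[i].mean()])
a=tip(d,(324,369),True);b=tip(s,(176,169),False)
print(a,b,tri(s,b,d,a))
for n,a,b in(('B',(195.75,186),(321,334.8)),('C',(173.75,218),(385.7,323.5)),('D',(129.5,197),(417,412.7))):
    print(n,tri(s,a,d,b))
E
```

```text
174 [321 321 321 321 322 322 322 322] [369 370 371 372 370 371 372 369]
94 [181 177 178 179 177 178] [166 167 167 167 168 168]
[322.  370.5] [178.83333333 167.16666667] (array([ 0.52413126, -0.26525653,  0.11982138]), [np.float64(1.401910847995315), np.float64(2.6364271639982726)])
B (array([ 0.54512872, -0.19103792,  0.09593535]), [np.float64(0.6574584013736707), np.float64(1.1170698651228264)])
C (array([ 0.67132217, -0.18859533,  0.08998268]), [np.float64(0.8317076649677635), np.float64(1.3433947543671108)])
D (array([ 0.667861  , -0.35179689,  0.08492076]), [np.float64(0.2700962244100668), np.float64(0.5319681070240123)])
```

```bash
python3 -m pendant '{"jaw":[0,0,0,0,0,0,0,0,0,0],"slide":[[0,0,14],[0,0,14],[0,0,11],[0,1.5,0],[0,0,0],[12,0,0],[12,0,0],[12,0,0],[10,0,0],[0,0,0]],"angular":[[0,0,0],[0,0,0],[0,0,0],[0,0,0],[0,0,0],[0,0,0],[0,0,0],[0,0,0],[0,0,0],[0,0,0]]}'; python3 snap.py 3
```

```text
clock: 5.45
ee_pos: [0.4435, -0.27, 0.1486]
tool_rot: [-0.0, 1.0, 0.001, -0.0]
ft_force: [0.1, -0.1, -1.8]
grip_width: 0.0166
grasp_force: 60.1
5.45 [ 0.4435 -0.27    0.1486] [[1.0, 0.002, -0.0], [0.002, -1.0, 0.0], [-0.0, -0.0, -1.0]] [ 0.1 -0.1 -1.8]
grip [ 0.4435 -0.27    0.0831] tip [ 0.5785 -0.2698  0.0831]
side tip px [[349.4 375.2]]
wrist tip px [[287.4 -78. ]]
scene tip px [[168.4 186.7]]
```

```bash
python3 -m pendant '{"jaw":[0,0,0,0,0,0,0,0,0,0],"slide":[[1,0,-20],[3,0,-14],[5,0,-13],[7,0,-12.5],[9,0,-11],[10.5,0,-9.5],[11.5,0,-8],[8.5,0,-4.5],[0,0,0],[0,0,0]],"angular":[[0,0,0],[0,0,0],[0,0,0],[0,0,0],[0,0,0],[0,0,0],[0,0,0],[0,0,0],[0,0,0],[0,0,0]]}'; python3 snap.py 4;  python3 - <<'E'
from h import *
W=load('wrist4');d=load('side4');s=load('scene4')
m=np.zeros((600,800,3),np.uint8)
m[:300,:400]=cv2.resize(W.im[:,:,::-1],(400,300))
m[:300,400:]=cv2.resize(s.im[110:260,80:280,::-1],(400,300),interpolation=2)
m[300:,:400]=cv2.resize(d.im[270:420,270:470,::-1],(400,300),interpolation=2)
m[300:,400:]=cv2.resize(d.im[100:250,220:420,::-1],(400,300),interpolation=2)
cv2.imwrite('pics/m4.png',m)
E
```

```text
clock: 6.85
ee_pos: [0.4984, -0.2701, 0.2411]
tool_rot: [0.0, 1.0, 0.0, 0.0]
ft_force: [-0.7, -0.2, -0.8]
grip_width: 0.0168
grasp_force: 60.1
6.85 [ 0.4984 -0.2701  0.2411] [[1.0, 0.001, 0.0], [0.001, -1.0, -0.0], [0.0, 0.0, -1.0]] [-0.7 -0.2 -0.8]
grip [ 0.4984 -0.2702  0.1756] tip [ 0.6334 -0.27    0.1756]
side tip px [[388.4 344.3]]
wrist tip px [[287.5 -76.5]]
scene tip px [[151.9 181.6]]
```

View pics/m4.png

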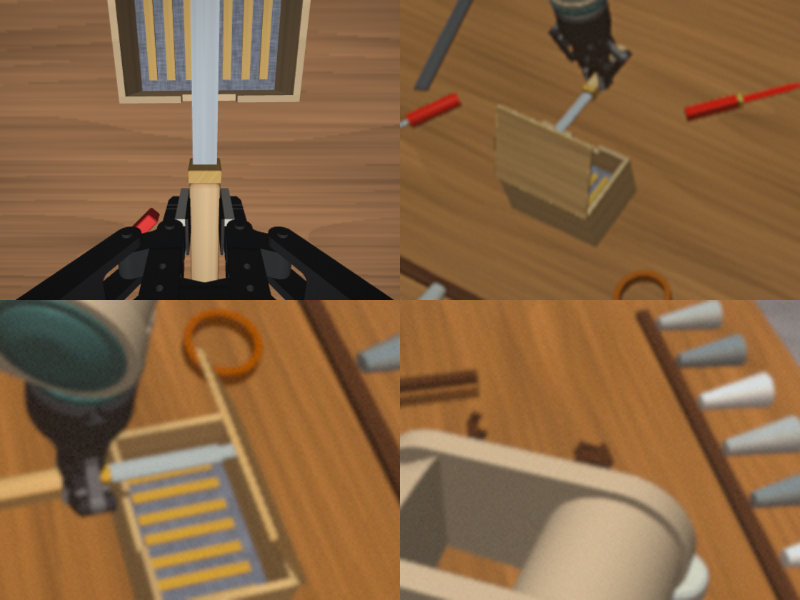

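The lid now stands open well past halfway, with its corner at side px (370,296), and the box interior shows. I'll retreat and go over to view the rest.

```bash
python3 -m pendant '{"jaw":[0,0,0,0,0,0,0,0,0,0],"slide":[[-35,0,0],[-35,0,-10],[0,-60,-30],[0,-60,-20],[20,-58,0],[20,-58,0],[20,-58,0],[20,-58,0],[20,-58,0],[20,-58,0]],"angular":[[0,0,0],[0,0,0],[0,0,0],[0,0,0],[0,0,0],[0,0,0],[0,0,0],[0,0,0],[0,0,0],[0,0,-0.061]]}'; python3 snap.py 5;  python3 - <<'E'
from h import *
W=load('wrist5');d=load('side5');s=load('scene5')
r=load('side4').ray((370,296));o=d.o;X=o+r*(-.189-o[1])/r[1];print('lid corner',X,'theta',np.arctan2(X[2]-.09,.672-X[0]))
m=np.zeros((600,800,3),np.uint8)
m[:420,:560]=W.im[:,:,::-1]
m[420:,:240]=cv2.resize(d.im[310:400,270:390,::-1],(240,180))
m[:300,560:]=cv2.resize(s.im[100:250,90:210,::-1],(240,300),interpolation=2)
m[420:,240:]=cv2.resize(s.im[220:310,230:510,::-1],(560,180),interpolation=2)
cv2.imwrite('pics/m5.png',m)
E
```

```text
clock: 8.25
ee_pos: [0.5482, 0.195, 0.2991]
tool_rot: [-0.0, 1.0, 0.032, 0.0]
ft_force: [0.2, -0.7, -0.5]
grip_width: 0.0168
grasp_force: 60.2
8.25 [0.5482 0.195  0.2991] [[0.998, 0.063, 0.001], [0.063, -0.998, 0.0], [0.001, -0.0, -1.0]] [ 0.2 -0.7 -0.5]
grip [0.5483 0.195  0.2336] tip [0.683  0.2035 0.2337]
side tip px [[339.6 136.8]]
wrist tip px [[310.3 -75.7]]
scene tip px [[290.9 253.4]]
lid corner [ 0.62709256 -0.189       0.19490569] theta 1.1663245030392024
```

View pics/m5.png

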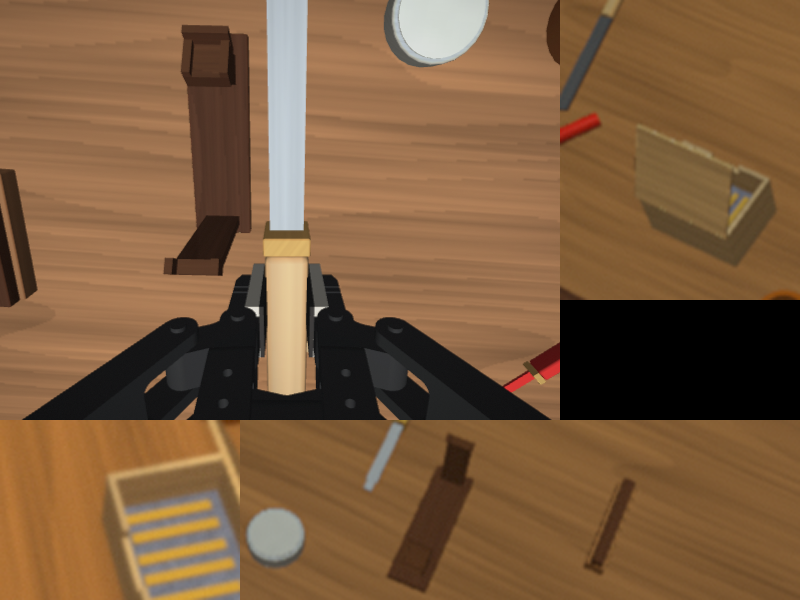

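The wrist view shows the trough at (182–235, 26–86), the base's right edge at x≈250 (rows 35–232) and the fork prongs at (165–222, 260–275). Next I'll extract its edges as line segments.

```bash
python3 - <<'E'
from h import *
W=load('wrist5')
g=cv2.cvtColor(W.im,cv2.COLOR_RGB2GRAY);x0,y0,x1,y1=155,10,262,290
roi=cv2.resize(g[y0:y1,x0:x1],None,fx=3,fy=3,interpolation=cv2.INTER_CUBIC)
roi=cv2.createCLAHE(3,(4,4)).apply(roi)
L=cv2.createLineSegmentDetector().detect(roi)[0][:,0]
for l in sorted(L.tolist(),key=lambda l:l[1]+l[3]):
    l=np.array(l)/3+[x0,y0,x0,y0];n=np.hypot(l[2]-l[0],l[3]-l[1])
    if n>9: print(l.round(1),round(n,1))
E
```

```text
[181.9  24.6 228.5  25.7] 46.7
[182.7  32.1 226.5  33. ] 43.8
[228.8  39.1 226.6  27.7] 11.6
[183.3  40.3 180.5  26.6] 14.1
[230.6  33.2 247.3  33.9] 16.7
[230.3  34.7 233.8  49.9] 15.6
[250.2  49.4 250.2  39.4] 10.0
[220.2  44.8 194.8  44.2] 25.5
[246.7  66.9 246.3  36.4] 30.4
[180.5  71.1 183.   40.1] 31.1
[188.8  73.  191.5  39.8] 33.4
[227.   74.  228.9  40.2] 33.9
[194.3  42.3 191.7  76.5] 34.3
[235.5  55.2 235.9  84.8] 29.6
[191.9  76.8 212.7  76.9] 20.8
[188.2  87.9 179.8  70.6] 19.2
[155.1  84.9 170.2  85.9] 15.1
[220.2  87.  203.9  86.6] 16.3
[230.6  87.  219.8  86.7] 10.9
[175.2  89.1 184.8  89.1] 9.6
[247.5 111.5 247.   67.3] 44.2
[155.2 110.6 171.  111.7] 15.9
[171.9 114.3 187.3 115.4] 15.5
[197.9 128.1 197.3 114.4] 13.8
[184.4 122.2 173.4 121.3] 11.0
[247.5 136.5 247.3 111.9] 24.6
[191.6 157.3 187.2  91.4] 66.0
[155.2 130.1 168.5 130.9] 13.4
[248.6  36.  251.5 230.2] 194.2
[247.6 156.5 247.9 136.9] 19.6
[155.1 154.  172.7 155.2] 17.6
[172.7 157.2 189.9 158.5] 17.2
[248.5 178.6 248.  155.6] 22.9
[201.7 190.6 201.3 180.6] 10.0
[196.5 228.2 191.6 157.3] 71.0
[249.1 230.2 24
[... 366 characters left out ...]
.  176.6 258.1] 11.9
[210.2 259.2 177.7 258.7] 32.5
[224.8 265.  251.1 266.8] 26.3
[171.4 273.1 172.7 259. ] 14.2
[218.  274.  219.  258.5] 15.5
[177.7 259.4 176.4 273.2] 13.8
[162.8 273.6 164.2 259.7] 14.0
[251.2 273.5 253.3 262.7] 11.0
[223.7 261.9 222.1 275.5] 13.7
[179.4 273.4 192.7 273.4] 13.3
[241.8 274.4 251.5 274.2] 9.6
[179.4 275.  170.2 274.8] 9.2
[191.5 274.9 179.8 275. ] 11.7
[222.7 275.8 190.6 275.1] 32.1
[206.9 277.3 219.8 277.7] 12.9
[178.1 278.4 155.2 276.7] 23.0
[211.1 280.4 192.7 279. ] 18.4
[223.1 281.7 211.4 280.1] 11.9
[250.8 275.8 248.1 289.6] 14.1
[233.  289.7 236.1 279.2] 10.9
[203.9 283.8 232.3 285.8] 28.4
[247.3 285.6 235.6 285.6] 11.7
[234.8 288.  246.9 288. ] 12.1
```

```bash
python3 - <<'E'
from h import *
W=load('wrist5')
def p(n,u,v,z,off):
    X=W.at((u,v),z);print(n,X.round(4),'-> origin x',round(X[0]-off*.998,4))
p('fork mid',191.1,266.3,.140,-.160)
p('fork L',163.5,266,.140,-.160);p('fork R',218.6,266,.140,-.160)
p('stop top up edge',204.6,32.5,.0566,.0079)
p('stop foot',207.5,44.5,.0445,.0009)
p('trough up floor end',204,76.8,.060,-.026)
p('wall top mid low',206,40.1,.051,.0035)
p('wall top mid up',203.9,72,.066,-.0225)
p('base R low',248.6,34,.012,0);p('base R hi',251.5,231,.012,0)
print(W.at((251.5,231),.012)-W.at((248.6,34),.012))
s=load('scene5')
b=[s.at((290+q[0]/4,220+q[1]/4),.012) for q in((157,93),(225,120),(132,343),(57,313))];print(np.mean(b,0))
E
```

```text
fork mid [0.5082 0.269  0.14  ] -> origin x 0.6679
fork L [0.507  0.2892 0.14  ] -> origin x 0.6666
fork R [0.5099 0.2489 0.14  ] -> origin x 0.6696
stop top up edge [0.6756 0.2776 0.0566] -> origin x 0.6677
stop foot [0.6684 0.2779 0.0445] -> origin x 0.6675
trough up floor end [0.6419 0.2774 0.06  ] -> origin x 0.6679
wall top mid low [0.6708 0.2778 0.051 ] -> origin x 0.6674
wall top mid up [0.6453 0.2761 0.066 ] -> origin x 0.6678
base R low [0.6838 0.247  0.012 ] -> origin x 0.6838
base R hi [0.488  0.2366 0.012 ] -> origin x 0.488
[-0.19583897 -0.01048315  0.        ]
[0.58496714 0.27904124 0.012     ]
```

```bash
python3 -m pendant '{"jaw":[0,0,0,0,0,0,0,0,0,0],"slide":[[0,-38,0],[0,-38,0],[0,0,0],[0,0,0],[0,0,0],[0,0,0],[0,0,0],[0,0,0],[0,0,0],[0,0,0]],"angular":[[0,0,0],[0,0,0.009],[0,-0.131,0],[0,-0.131,0],[0,-0.131,0],[0,-0.131,0],[0,0,0],[0,0,0],[0,0,0],[0,0,0]]}'
cat > goal.py <<'E'
from bench import *
from h import *
o=get_obs();R=Ro.from_quat(np.roll(o['tool_rot'],-1)).as_matrix()
y=np.radians(3.1);D=np.array([np.cos(y),np.sin(y),0]);Z=np.array([0,0,1.]);a=np.radians(30)
cx=D*np.cos(a)-Z*np.sin(a);cz=D*np.sin(a)+Z*np.cos(a);cy=np.cross(cz,cx);C=np.c_[cx,cy,cz]
O=np.array([.6677,.2776,.045])
G=o['ee_pos']+R@[0,0,.0655];T=G+R@[.135,0,0];B=G-R@[.07,0,0]
for n,P in(('grip',G),('tip',T),('butt',B)):print(n,'cradle mm',(1000*C.T@(P-O)).round(1))
Rt=np.c_[cx,-cy,-cz];print('turn err tool',Ro.from_matrix(R.T@Rt).as_rotvec().round(4))
Pg=O+C@[-.135,0,.0015]+cz*.0655
print('slide to seated, tool mm',(1000*R.T@(Pg-o['ee_pos'])).round(1),o['clock'],o['ft_force'].round(1))
E
python3 goal.py
```

```text
clock: 9.65
ee_pos: [0.543, 0.269, 0.2997]
tool_rot: [0.007, 0.966, 0.026, -0.258]
ft_force: [-0.5, 0.4, -0.9]
grip_width: 0.0166
grasp_force: 60.2
grip cradle mm [-235.5   -1.8   92.6]
tip cradle mm [-100.5   -1.9   92.8]
butt cradle mm [-305.5   -1.7   92.5]
turn err tool [-0.0008 -0.0016 -0.0008]
slide to seated, tool mm [100.5  -1.8  91.3] 9.65 [-0.5  0.4 -0.9]
```

```bash
python3 -m pendant '{"jaw":[0,0,0,0,0,0,0,0,0,0],"slide":[[47,-1.8,0],[47,0,0],[0,0,20],[0,0,20],[0,0,20],[0,0,16],[0,0,0],[0,0,0],[0,0,0],[0,0,0]],"angular":[[0,0,0],[0,0,0],[0,0,0],[0,0,0],[0,0,0],[0,0,0],[0,0,0],[0,0,0],[0,0,0],[0,0,0]]}'
python3 goal.py; python3 snap.py 6; python3 - <<'E'
from h import *
for n,w in(('side6',None),('scene6',None)):
    c=load(n);o=c.px([.66,.277,.065])[0];b=c.im.astype(int);m=((b[...,2]>b[...,0]-8)&(b[...,2]>95))
    u,v=o.astype(int);k=np.zeros_like(m);k[v-45:v+25,u-45:u+25]=1;m&=k
    nn,l,st,ce=cv2.connectedComponentsWithStats(m.astype(np.uint8));print(n,o,[ (s.tolist(),q.round(1).tolist()) for s,q in zip(st[1:],ce[1:]) if s[4]>15])
E
```

```text
clock: 10.9
ee_pos: [0.5868, 0.2731, 0.1865]
tool_rot: [0.007, 0.966, 0.025, -0.258]
ft_force: [0.5, 0.5, -0.8]
grip_width: 0.0165
grasp_force: 60.2
grip cradle mm [-1.409e+02 -1.000e-01  1.650e+01]
tip cradle mm [-5.9 -0.2 16.6]
butt cradle mm [-210.9   -0.    16.5]
turn err tool [-0.0009 -0.0006 -0.0011]
slide to seated, tool mm [ 6.  -0.1 15. ] 10.9 [ 0.5  0.5 -0.8]
10.9 [0.5868 0.2731 0.1865] [[0.865, 0.053, -0.499], [0.046, -0.999, -0.026], [-0.499, -0.0, -0.866]] [ 0.5  0.5 -0.8]
grip [0.5541 0.2714 0.1298] tip [0.6709 0.2775 0.0624]
side tip px [[321.5 173.5]]
wrist tip px [[287.3 -75. ]]
scene tip px [[314.4 289.9]]
side6 [317.6329783  173.42279408] []
scene6 [315.99465244 286.29261686] [([315, 262, 14, 28, 128], [321.4, 274.9])]
```

```bash
python3 -m pendant '{"jaw":[0,0,0,0,0,0,0,0,0,0],"slide":[[0,0,4],[0,0,4],[0,0,3],[0,0,1.5],[0,0,0],[0,0,0.5],[0,0,0.5],[0,0,0.5],[0,0,0],[0,0,0]],"angular":[[0,0,0],[0,0,0],[0,0,0],[0,0,0],[0,0,0],[0,0,0],[0,0,0],[0,0,0],[0,0,0],[0,0,0]]}'
python3 goal.py
```

```text
clock: 12.3
ee_pos: [0.5795, 0.2727, 0.174]
tool_rot: [0.007, 0.966, 0.025, -0.259]
ft_force: [-0.4, 0.3, -1.2]
grip_width: 0.0165
grasp_force: 60.2
grip cradle mm [-1.41e+02 -1.00e-01  2.00e+00]
tip cradle mm [-6.  -0.3  2. ]
butt cradle mm [-211.   -0.    2.]
turn err tool [-0.0006  0.0003 -0.0011]
slide to seated, tool mm [ 6.  -0.1  0.5] 12.3 [-0.4  0.3 -1.2]
```

```bash
python3 -m pendant '{"jaw":[0,0,0,0,0,0,0,0,0,0],"slide":[[1,0,0],[1,0,0],[1,0,0],[1,0,0],[0.5,0,0],[0,0,0.4],[0,0,0.3],[0,0,0.3],[0,0,0],[0,0,0]],"angular":[[0,0,0],[0,0,0],[0,0,0],[0,0,0],[0,0,0],[0,0,0],[0,0,0],[0,0,0],[0,0,0],[0,0,0]]}'
python3 goal.py
```

```text
clock: 13.55
ee_pos: [0.583, 0.2729, 0.1713]
tool_rot: [0.007, 0.966, 0.025, -0.258]
ft_force: [3.5, 0.7, 2.3]
grip_width: 0.0167
grasp_force: 60.5
grip cradle mm [-1.365e+02 -1.000e-01  1.500e+00]
tip cradle mm [-1.5 -0.2  1.6]
butt cradle mm [-206.5    0.     1.4]
turn err tool [-0.0009 -0.0006 -0.0011]
slide to seated, tool mm [ 1.6 -0.1 -0. ] 13.55 [3.5 0.7 2.3]
```

```bash
python3 -m pendant '{"jaw":[0,0,0,0,0,0,0,0,0,0],"slide":[[0.5,0,-0.2],[0.5,0,0],[0.5,0,0],[0.5,0,0],[0,0,0],[0,0,0],[0,0,0],[0,0,0],[0,0,0],[0,0,0]],"angular":[[0,0,0],[0,0,0],[0,0,0],[0,0,0],[0,0,0],[0,0,0],[0,0,0],[0,0,0],[0,0,0],[0,0,0]]}'
python3 goal.py
```

```text
clock: 14.8
ee_pos: [0.5847, 0.273, 0.1703]
tool_rot: [0.007, 0.966, 0.026, -0.259]
ft_force: [1.1, 0.5, 5.8]
grip_width: 0.0164
grasp_force: 60.8
grip cradle mm [-134.6   -0.     1.4]
tip cradle mm [ 0.4 -0.2  1.4]
butt cradle mm [-204.6    0.     1.4]
turn err tool [-0.0008 -0.     -0.001 ]
slide to seated, tool mm [-0.4 -0.1 -0.1] 14.8 [1.1 0.5 5.8]
```

```bash
python3 -m pendant '{"jaw":[0,0.1,0.2,0.25,0.3,0.35,0.4,0.45,0.45,0.45],"slide":[[0,0,-0.3],[0,0,0],[0,0,0],[0,0,0],[0,0,0],[0,0,0],[0,0,0],[0,0,0],[0,0,0],[0,0,0]],"angular":[[0,0,0],[0,0,0],[0,0,0],[0,0,0],[0,0,0],[0,0,0],[0,0,0],[0,0,0],[0,0,0],[0,0,0]]}'
python3 -m pendant '{"jaw":[0.45,0.45,0.45,0.45,0.45,0.45,0.45,0.45,0.45,0.45],"slide":[[0,0,-5],[0,0,-10],[0,0,-15],[0,0,-25],[0,0,-35],[0,0,-35],[0,0,-20],[-50,60,0],[-50,0,0],[0,0,0]],"angular":[[0,0,0],[0,0,0],[0,0,0],[0,0,0],[0,0,0],[0,0,0],[0,0,0],[0,0,0],[0,0,0],[0,0,0]]}'
python3 snap.py 7 | head -1
cat > chk.py <<'E'
import sys
from h import *
t=sys.argv[1]
y=np.radians(3.1);D=np.array([np.cos(y),np.sin(y),0]);Z=np.array([0,0,1.]);a=np.radians(30)
cx=D*np.cos(a)-Z*np.sin(a);cz=D*np.sin(a)+Z*np.cos(a);C=np.c_[cx,np.cross(cz,cx),cz];O=np.array([.6677,.2776,.045])
P={k:O+C@np.array(v)/1000 for k,v in dict(tip=(0,0,3),bstart=(-105,0,3),butt=(-205,0,12.5)).items()}
for n in('side','wrist','scene'):
    c=load(n+t);b=c.im.astype(int)
    pr={k:c.px(v)[0].round(1) for k,v in P.items()};print(n,pr)
    for nm,m in(('steel',(b[...,2]>b[...,0]-8)&(b[...,2]>95)),('wood',(b[...,0]>165)&(b[...,1]>120)&(b[...,2]<b[...,0]-30))):
        k=np.zeros(m.shape,np.uint8);cv2.line(k,*[tuple(int(q) for q in pr[e]) for e in('tip','butt')],1,24)
        _,l,st,ce=cv2.connectedComponentsWithStats((m&(k>0)).astype(np.uint8))
        for i in range(1,len(st)):
            if st[i,4]>40:
                v,u=np.nonzero(l==i);r=cv2.minAreaRect(np.c_[u,v].astype(np.float32));bx=cv2.boxPoints(r);o=np.argsort([np.hypot(*(q-pr['tip'])) for q in bx])
                print(' ',nm,st[i,4],'low end',bx[o[:2]].mean(0).round(1),'high end',bx[o[2:]].mean(0).round(1))
E
python3 chk.py 7
```

```text
clock: 16.05
ee_pos: [0.5848, 0.273, 0.1703]
tool_rot: [0.007, 0.966, 0.025, -0.259]
ft_force: [-0.3, -0.5, 0.0]
grip_width: 0.0383
grasp_force: 0.0
clock: 17.3
ee_pos: [0.5859, 0.2359, 0.3391]
tool_rot: [0.006, 0.966, 0.025, -0.256]
ft_force: [-0.2, 0.1, 0.8]
grip_width: 0.0383
grasp_force: 0.0
17.3 [0.5859 0.2359 0.3391] [[0.867, 0.052, -0.495], [0.046, -0.999, -0.024], [-0.496, -0.002, -0.868]] [-0.2  0.1  0.8]
side {'tip': array([320.5, 177.7]), 'bstart': array([287.8, 168.1]), 'butt': array([255.3, 155.1])}
  wood 230 low end [306.7 169.7] high end [252.4 157.4]
wrist {'tip': array([ 230.5, -120.6]), 'bstart': array([237.7,  55.7]), 'butt': array([241.6, 189.3])}
  steel 982 low end [235.6  -0.5] high end [238.   51.4]
  wood 273 low end [236.  53.] high end [236.  63.]
  wood 2558 low end [236.4  66.6] high end [242.2 189.5]
scene {'tip': array([314.3, 291.6]), 'bstart': array([327.9, 256.9]), 'butt': array([340.6, 223.6])}
  steel 155 low end [315. 292.] high end [328.4 258.6]
```

```bash
python3 -c "
from bench import *
print(finish_job())"
```

```text
the job is handed in; nothing more can be done
None
```

Job handed in at about 17 s of the 46 s allowed: the lid stands open at about 1.17 rad, and the knife is seated in its rest with the tip at the stop; the tin, tape ring and bars were left alone.

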